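Set out the foot wash on the shower carousel

TASK

Get the foot wash ready for a seated bather: first pull the bamboo foot brush up out of the cup in the middle of the carousel, stand it in the open tilt-out bin and let go of it. Then turn the carousel by the black knob on its tall post until the lilac bottle is squarely at the front, in line with the blue tab of the foot plate; the carousel springs back if released, so keep hold of the knob, holding the carousel still there, and finish while holding it. Keep all bottles and jars standing in their pockets and leave the mirror, pill box, scoop and soap bottle where they are.

Things in the scene. Friction and masses are not known exactly. Their poses are not given: they have to be found in the camera images.
- foot_plate: Fixed round white plate under the carousel, 210 mm across, 8 mm thick, origin at its underside centre, which is on the carousel's vertical axle. Its -x axis points along the blue tab (the front, roughly towards the robot).
- front_tab (a point): Outer end of the blue tab (26 mm wide, 8 mm thick) on the foot plate, 162.5 mm in front of the axle, on the tab's top; the tab shows beyond the turntable's rim. The straight line from the axle to this point is the front.
- turntable (a joint): Angle of the carousel's turntable about its vertical axle, rad, 0 at rest, positive anticlockwise seen from above, stops at -3.0 and 3.0. A weak spring (0.05 N m per rad) turns it back to 0 when released; 0.006 N m friction.
- cup_rim (a point): Centre of the mouth of the cup in the middle of the turntable, on the axle. The light grey turntable disc is 230 mm across, 10 mm thick, its top 28 mm above the shelf. Four pockets (clear inner diameter 52 mm, walls 16 mm tall) lie 68 mm from the axle, 90 degrees apart; the cup's inner diameter is 57 mm, its rim 103 mm and inner floor 30 mm above the shelf.
- grip_knob: Black round knob, 24 mm in diameter, 42 mm tall, that spins freely on top of the grip post: a steel rod 12 mm thick standing on the turntable 95 mm from the axle, midway in angle between two pockets, turning with it. Origin at the centre of the knob's underside, 158 mm above the shelf (knob from 158 to 200 mm above the shelf), z up. The highest thing on the carousel except the brush.
- foot_brush: Loose bamboo foot brush, 200 mm long, about 90 g, standing upright in the middle cup with its head down. Head 40 x 34 x 60 mm with cream bristles on one face, above it a round handle 20 mm in diameter up to 200 mm. Origin at the centre of the head's underside, z up along the handle, handle on the z axis.
- lilac_bottle: The marked bottle: lilac, white cap, 48 mm in diameter, 100 mm tall, loose in one of the four pockets (tops reach 128 mm above the shelf). Origin at the centre of its underside, z up.
- amber_jar: Amber jar with black cap, 48 mm in diameter, 75 mm tall, loose in a pocket; origin under its centre, z up. Must stay upright.
- green_bottle: Green bottle with white cap, 48 mm in diameter, 95 mm tall, loose in a pocket; origin under its centre, z up. Must stay upright.
- white_jar: White jar with steel cap, 48 mm in diameter, 70 mm tall, loose in a pocket; origin under its centre, z up. Must stay upright.
- bin_floor (a point): Centre of the inner floor of the fixed tilt-out bin (white with a blue front wall), 10 mm above the shelf, x axis from the blue front wall to the back wall, z up. Inner floor 66 mm along x, 72 mm along y; walls 5 mm thick and 85 mm tall above the floor (rim 95 mm above the shelf); the front wall (on the -x side) leans outward so the mouth is 22 mm longer towards -x. Open at the top.
- mirror: Bystander: small round steel mirror on a stand, 90 mm across, 143 mm tall; origin under the centre of its base.
- pill_box: Bystander: clear pill box, 50 x 130 x 24 mm; origin under its centre.
- scoop: Bystander: blue plastic scoop, bowl 75 x 60 x 35 mm, handle towards its -x to 120 mm; origin under the bowl's centre.
- soap_bottle: Bystander: white soap bottle with blue cap, 66 mm in diameter, 130 mm tall; origin under its centre.

How it is judged:
On the way, in this order (a step that is already met when the one before it is completed fails the run):
1. the foot brush stands in the bin, released (z of foot_brush in the frame of bin_floor between -0.01 and 0.03 m and x of foot_brush in the frame of bin_floor between -0.05 and 0.036 m and y of foot_brush in the frame of bin_floor between -0.039 and 0.039 m and angle between foot_brush's own z axis and vertical below 0.7 rad and contact force between the fingers and foot_brush below 0.1 N), for 0.3 s.
2. the lilac bottle is at the front in line with the blue tab, the carousel held still by its knob (y of lilac_bottle in the frame of foot_plate between -0.014 and 0.014 m and x of lilac_bottle in the frame of foot_plate below -0.05 m and velocity of joint turntable between -0.05 and 0.05 rad/s and contact force between the fingers and grip_knob above 0.15 N and contact force between the fingers and lilac_bottle below 0.1 N), for 0.3 s.
At the end, for the whole second after the job is handed in: Brush released in the bin (foot within 30 mm of its floor, lean under 40 deg); lilac bottle's centre within 14 mm of the line from axle to blue tab, on the tab's side; turntable still (under 0.05 rad/s), fingers on the knob (over 0.15 N), not on the bottle; bottles and jars within 14 deg of upright (all of step 1 and all of step 2 and angle between each of lilac_bottle, amber_jar, green_bottle, white_jar's own z axis and vertical below 0.25 rad); the arm keeps its last pose, push and grip.
It fails at once if a bottle or jar on the carousel is tipped (over 29 degrees) or taken out of its pocket (angle between any of lilac_bottle, amber_jar, green_bottle, white_jar's own z axis and vertical above 0.5 rad or height (world z) of any of lilac_bottle, amber_jar, green_bottle, white_jar above 0.05 m).
It fails at once if a bystander is moved more than 30 mm or knocked over (distance of any of mirror, pill_box, scoop, soap_bottle from where it was at the start of the episode above 0.03 m or angle between any of mirror, pill_box, scoop, soap_bottle's own z axis and vertical above 0.5 rad).
It also fails if it takes over 64 s, if anything falls off the work surface, if the arm or the gripper's body presses on something with over 40 N, if the wrist force passes 120 N, or if a joint passes its speed limit or range.

ROBOT

A 7-joint arm with a two-finger parallel gripper is mounted at the origin on the work surface. World frame = base frame: x ahead of the robot, y to its left, z up, the work surface at z = 0. Lengths are in m, angles in rad, forces in N, time in s.
With the tool pointing down it reaches from about 0.4 to 0.875 m from the base axis. Payload 19.3 kg.
Tool frame: the origin (TCP) lies midway between the tips of the shut fingers; the grasp point (between the pads) lies 19 mm behind it; z points along the fingers, y is the line along which they close (so a half turn about z gives the same grasp; the last joint's range is limited). The gripper opens to 85 mm and grips with 20 to 120 N. Pads are 22 mm wide; open, the fingers measure 114 mm over their backs; the gripper's body (76 mm by 85 mm) begins 54 mm behind the grasp point. The pads swing forward as they close: fully open they stand 13 mm farther back than shut.
Start: joints at [-1.173, 0.521, -0.036, 1.599, 0.021, 1.021, -0.113], TCP at [0.282, 0.558, 0.231] pointing down, gripper open.
Joint ranges: [-2.91, 2.91], [-0.3, 2.13], [-1.5, 1.42], [0.17, 2.43], [-1.26, 4.41], [0.16, 1.93], [-2.52, 2.52]. Speed limits (rad/s): [1.89, 1.89, 2.39, 2.39, 3.01, 3.01, 3.01].

INTERFACE

Orientations are given as [roll, pitch, yaw] about the fixed x, y, z axes, in that order (R = Rz(yaw) Ry(pitch) Rx(roll)).
In Python, from workcell import bot gives the robot as it stands.
- The arm moves only by the tool pendant, called by a JSON object that holds its "fn" and its "kwargs", one argument or row to a line. Schema: {"type":"object","properties":{"rows":{"type":"string"},"force":{"type":"number"},"only":{"type":"string"},"quiet":{"type":"boolean"},"lines":{"type":"string"}},"required":["rows"],"additionalProperties":false}. rows is a string of 1 to 5 rows, parted by semicolons, with the numbers parted by commas; each row has 7 numbers: the finger opening in m, then dx, dy, dz in normalised numbers (1 is 0.8 m), then a rotation vector rx, ry, rz in shares of 60 degrees (1.0 is 60 degrees); each row is the pose to reach, as a shift and turn from the pose commanded when the call began, along the tool's axes at that moment; what a row does not reach only later rows make up. A row lasts 1/8 s, in which the tool goes at most 0.0625 m and 0.188 rad, less where a joint would pass 70% of its speed; a pose out of reach is approached as far as the arm can. The fingers move at their own pace and stop on an object; force is the grip in N (left out, the last holds). Time passes only in rows, so rows that do not move let the fingers close. The tool returns the time, the measured TCP pose, the force, the opening and the grip force at its end. only (a regular expression) keeps the lines of the reply that match it, lines (a string "A,B") keeps lines A to B, and quiet returns only ok. No shift or turn number may pass 1 either way. Input that does not fit is refused with a message, and nothing moves.
- bot.observe(): the state, without advancing time (a new reading comes with each control period).
- bot.grab_frame(name): name is "side" or "top"; returns the picture (420x560x3 uint8, blue, green, red); there is no depth.
- bot.calibration(name): a dict with "vfov" (degrees; the focal length in pixels is half the picture's height over the tangent of half this angle, whatever the lens; pixels are square), "cx", "cy" (the principal point, pixels), "dist_coeffs" ([k1, k2, p1, p2, k3] as OpenCV has them; the pictures are not rectified), "eye" and "attitude" of the camera in the world. Camera axes: x right, y down, z forward; pixel columns grow to the right and rows downward; lengths in m; the calibration is good to about 2 mm. A picture is of the moment at which its call begins. calibration takes no time and is no camera call.
- bot.job_done(): hands the job in; it is judged then, once.
The state is a dict: "clock": time; "qpos": joint angles; "qd": joint speeds; "joint_efforts": joint torques, N m; "position": TCP position; "tool_rot": TCP orientation; "force": force on the tool from outside, world axes, zero at the start; "moment": the same for the moment, N m; "grip_width": finger opening in m; "finger_force": force on a finger pad.
Only numpy, scipy, OpenCV 4.12 (cv2) and the standard library are available. Lean on these libraries where they do the work, as an engineer would, in place of code of your own. Each camera call takes 0.05 s, during which the arm holds its last target. There are 200 camera calls.

## Working session

There is one attempt and no reset: what is moved stays moved. The work goes in short steps, Python scripts to look and compute and a tool call to move; the robot and the scene stay as the last step left them, time stands still between calls to the robot, and variables do not carry over. Pictures are saved under pics/ and viewed, at most 10 in all, crops included, and the job is handed in when it is done.

```bash
ls; mkdir -p pics; cat > h.py <<'E'
import numpy as np,cv2
from scipy.spatial.transform import Rotation as R
from workcell import bot
def K(n):
    c=bot.calibration(n); f=210/np.tan(np.radians(c['vfov'])/2)
    return np.array([[f,0,c['cx']],[0,f,c['cy']],[0,0,1]]),np.array(c['dist_coeffs'],float),c
def rot(a):
    a=np.array(a,float)
    return a if a.shape==(3,3) else (R.from_euler('xyz',a) if a.size==3 else R.from_quat(a)).as_matrix()
def ray(n,uv):
    k,d,c=K(n); p=cv2.undistortPoints(np.array([[uv]],float),k,d)[0,0]
    return np.array(c['eye']),rot(c['attitude'])@np.array([p[0],p[1],1])
def onz(n,uv,z):
    e,d=ray(n,uv); return e+d*(z-e[2])/d[2]
def proj(n,P):
    k,d,c=K(n);A=rot(c['attitude']);return cv2.projectPoints((A.T@(np.array(P,float)-c['eye'])).reshape(1,3),np.zeros(3),np.zeros(3),k,d)[0][0,0]
E
python3 - <<'E'
from h import *
for n in('side','top'):
    cv2.imwrite(f'pics/{n}0.png',bot.grab_frame(n)); print(bot.calibration(n))
print(bot.observe())
E
```

```text
pics
workcell.py
{'vfov': 45.47100701075231, 'cx': 274.0300185849572, 'cy': 210.53563721616982, 'dist_coeffs': array([-0.17819232,  0.        ,  0.        ,  0.        ,  0.        ]), 'eye': array([ 0.10833945, -0.84969984,  0.79801265]), 'attitude': array([-2.165323  ,  0.02540088, -0.49102076])}
{'vfov': 55.327395629516, 'cx': 274.1565054893263, 'cy': 205.71783191681948, 'dist_coeffs': array([-0.04471093,  0.        ,  0.        ,  0.        ,  0.        ]), 'eye': array([0.48721813, 0.06213878, 1.05896119]), 'attitude': array([-3.01435909, -0.00559018, -1.56647904])}
{'clock': 0.1, 'qpos': array([-1.17325239,  0.52197666, -0.03635425,  1.59988233,  0.02118917,
        1.021127  , -0.11279175]), 'qd': array([-0.00059352, -0.00136059,  0.00122812, -0.00147387,  0.00072714,
       -0.00145749,  0.00017683]), 'joint_efforts': array([ 4.37714029e-03, -9.28489637e+01,  1.98427968e+00, -3.70531154e+01,
        1.82041770e-02,  5.38487031e-03, -5.56520172e-05]), 'position': array([0.28168228, 0.55761274, 0.23079372]), 'tool_rot': array([-3.14058469e+00,  4.71330786e-05,  2.67386236e+00]), 'force': array([ 0.28936858, -0.10106297,  0.59240484]), 'moment': array([0.03948576, 0.00244362, 0.02576255]), 'finger_force': 0.0, 'grip_width': 0.08526298669109293}
```

View pics/side0.png

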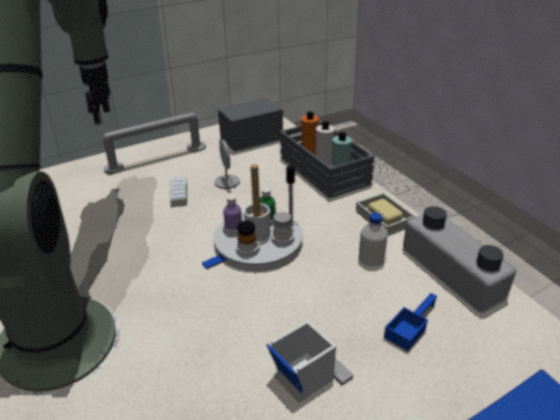

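View pics/top0.png

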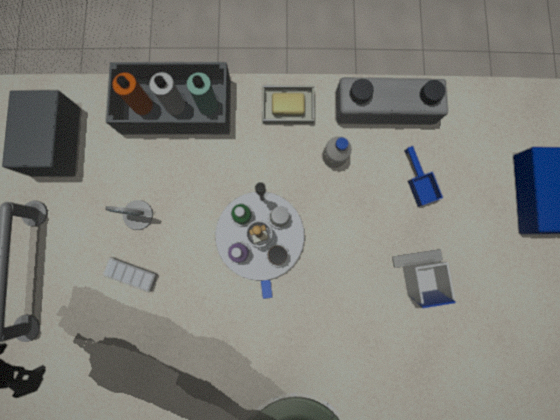

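The side view shows the carousel around (258,235), the brush top at (255,168), the knob at (291,175) and the bin at (305,362). In the top view the knob is at (260,188), the tab at (266,290), the lilac cap at (237,252) and the bin at (432,285).

```bash
python3 - <<'E'
from h import *
t=cv2.imread('pics/top0.png'); s=cv2.imread('pics/side0.png')
a=cv2.resize(t[170:310,200:320],None,fx=3.3,fy=3.3,interpolation=cv2.INTER_CUBIC)[:450]
b=cv2.resize(t[240:320,385:465],(390,390),interpolation=cv2.INTER_CUBIC)
im=np.zeros((450,800,3),np.uint8); im[:a.shape[0],:a.shape[1]]=a; im[:390,405:795]=b
cv2.imwrite('pics/z1.png',im)
# tab
hsv=cv2.cvtColor(t,cv2.COLOR_BGR2HSV)
def blob(m,x0,x1,y0,y1):
    z=np.zeros_like(m);z[y0:y1,x0:x1]=m[y0:y1,x0:x1];ys,xs=np.nonzero(z);return xs,ys
blue=((hsv[...,0]>100)&(hsv[...,0]<130)&(hsv[...,1]>120)).astype(np.uint8)
x,y=blob(blue,250,285,270,310); print('tab',x.mean(),y.mean(),y.max(),onz('top',(x.mean(),y.mean()),.008), onz('top',(x[y==y.max()].mean(),y.max()+.5),.008))
# disc
g=t[...,:].astype(int); m=(hsv[...,1]<40)&(hsv[...,2]>120)
k=cv2.morphologyEx(m.astype(np.uint8),cv2.MORPH_OPEN,np.ones((3,3)))
x,y=blob(k,200,320,180,290);pts=cv2.convexHull(np.c_[x,y].astype(np.int32)); print('disc',cv2.fitEllipse(pts),onz('top',cv2.fitEllipse(pts)[0],.028))
dark=(t.max(2)<60).astype(np.uint8); x,y=blob(dark,250,272,180,197); print('knob',x.mean(),y.mean(),len(x),onz('top',(x.mean(),y.mean()),.18))
x,y=blob(((hsv[...,0]>5)&(hsv[...,0]<22)&(hsv[...,1]>110)).astype(np.uint8),245,272,220,246); print('brush',x.min(),x.max(),y.min(),y.max(),x.mean(),y.mean())
x,y=blob(((hsv[...,0]>120)&(hsv[...,0]<160)&(hsv[...,1]>40)).astype(np.uint8),225,252,240,265); print('lilac',x.mean(),y.mean(),onz('top',(x.mean(),y.mean()),.11))
x,y=blob(blue,405,465,255,315); print('binblue',cv2.minAreaRect(np.c_[x,y].astype(np.float32)))
hs=cv2.cvtColor(s,cv2.COLOR_BGR2HSV)
x,y=blob(((hs[...,0]>5)&(hs[...,0]<22)&(hs[...,1]>110)).astype(np.uint8),245,268,155,210);print('brush side',x.min(),x.max(),y.min(),y.max(),x[y<y.min()+8].mean())
ds=(s.max(2)<60).astype(np.uint8);x,y=blob(ds,280,300,160,190);print('knob side',x.mean(),y.mean(),y.min(),y.max())
E
```

```text
tab 266.03007518796994 288.6390977443609 297 [0.40580343 0.07688863 0.008     ] [0.38329137 0.07939502 0.008     ]Traceback (most recent call last):
  File "<stdin>", line 16, in <module>
cv2.error: OpenCV(4.12.0) /io/opencv/modules/imgproc/src/shapedescr.cpp:361: error: (-201:Incorrect size of input array) There should be at least 5 points to fit the ellipse in function 'fitEllipseNoDirect'
```

View pics/z1.png

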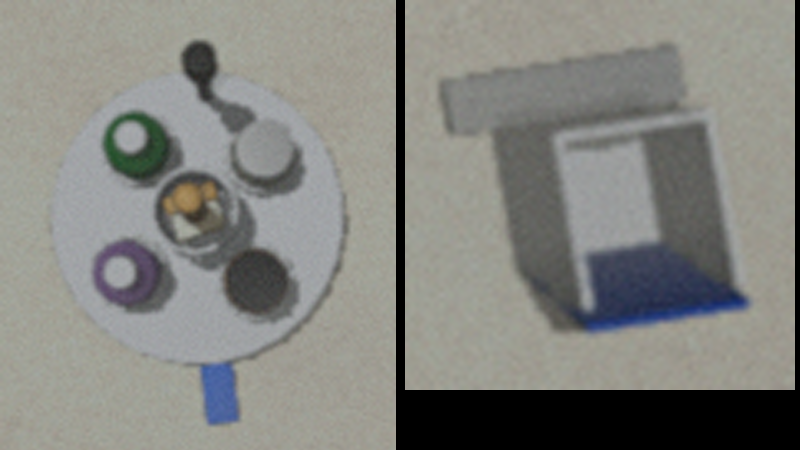

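The zoomed crop puts the disc centre at px (260,235.8), the knob top at (260.3,186), the lilac cap at (236.7,252) and the brush handle top near (256.5,228). It also shows the four corners of the bin rim.

```bash
python3 - <<'E'
from h import *
t=cv2.imread('pics/top0.png'); s=cv2.imread('pics/side0.png')
A=lambda x,y:(200+x/3.3-.35,170+y/3.3-.35)
B=lambda x,y:(385+(x-405)/4.875-.4,240+y/4.875-.4)
# disc rim: saturation-free bright vs beige background
lab=cv2.cvtColor(t,cv2.COLOR_BGR2LAB).astype(float); b=cv2.GaussianBlur(lab[...,2],(5,5),0)
print('b bg,disc',b[300,230],b[235,290],b[265,255])
m=(b<(b[300,230]+b[235,290])/2).astype(np.uint8);z=np.zeros_like(m);z[194:280,205:315]=m[194:280,205:315]
c=max(cv2.findContours(z,0,1)[0],key=cv2.contourArea);h=cv2.convexHull(c);el=cv2.fitEllipse(h);print(el,onz('top',el[0],.028))
print('disc eye',onz('top',A(198,217),.028))
tab=onz('top',A(222,423),.008);print('tab end',tab,onz('top',A(220,395),.008))
print('knob',onz('top',A(199,52),.2)); print('lilac',onz('top',A(121,271),.128)); print('green',onz('top',A(130,138),.123)); print('white',onz('top',A(266,148),.098)); print('amber',onz('top',A(257,278),.103))
print('brush top',onz('top',A(185,191),.23))
for p in[(560,138),(712,113),(587,327),(747,303)]: print('bin',onz('top',B(*p),.095))
for p in[(648,140),(585,250),(562,148)]: print('binfloor',onz('top',B(*p),.01))
hs=cv2.cvtColor(s,cv2.COLOR_BGR2HSV)
q=((hs[...,0]>5)&(hs[...,0]<22)&(hs[...,1]>90));q[:, :245]=0;q[:,268:]=0;q[:155]=0;q[212:]=0
y,x=np.nonzero(q);print('brush side',x.min(),x.max(),y.min(),y.max(),[(r,x[y==r].mean()) for r in range(y.min(),y.max(),6) if (y==r).any()])
d=(s.max(2)<60);d[:,:280]=0;d[:,302:]=0;d[:160]=0;d[190:]=0;y,x=np.nonzero(d);print('knob side',x.mean(),y.mean(),y.min(),y.max(),onz('side',(x.mean(),y.mean()),.179))
o=bot.observe();print(proj('side',o['position']),proj('top',o['position']))
E
```

```text
b bg,disc 133.484375 126.05078125 126.10546875
((259.46136474609375, 235.69593811035156), (88.53646850585938, 88.9211196899414), 107.65802764892578) [0.5412631  0.09437868 0.028     ]
disc eye [0.54200596 0.09390032 0.028     ]
tab end [0.38247129 0.07443873 0.008     ] [0.40400553 0.07613734 0.008     ]
knob [0.64151506 0.08890637 0.2       ]
lilac [0.49864794 0.14439366 0.128     ]
green [0.59293071 0.13990693 0.123     ]
white [0.58889658 0.04249402 0.098     ]
amber [0.49442421 0.04883009 0.103     ]
brush top [0.54753836 0.09597965 0.23      ]
bin [ 0.46184246 -0.28465173  0.095     ]
bin [ 0.47398417 -0.36136992  0.095     ]
bin [ 0.37050919 -0.29485553  0.095     ]
bin [ 0.3815978  -0.37484832  0.095     ]
binfloor [ 0.45848717 -0.36307554  0.01      ]
binfloor [ 0.40048093 -0.32665668  0.01      ]
binfloor [ 0.4543004  -0.31612568  0.01      ]
brush side 252 259 165 211 [(165, np.float64(254.0)), (177, np.float64(254.5)), (183, np.float64(255.0)), (189, np.float64(255.0)), (195, np.float64(255.5)), (201, np.float64(256.0)), (207, np.float64(255.5))]
knob side 292.9771863117871 169.30038022813687 160 185 [0.65458694 0.10432315 0.179     ]
[103.8628993  121.21703931] [ 27.24887202 356.76852282]
```

```bash
cat >> h.py <<'E'
def go(*P):
    o=bot.observe(); M=rot(o['tool_rot']); print('pos',o['position'].round(4),'F',o['force'].round(1),'w',round(o['grip_width'],4),'ff',round(o['finger_force'],2),'t',o['clock'])
    for p in P: print('->',p,(M.T@(np.array(p)-o['position'])).round(4))
E
python3 - <<'E'
from h import *
print('knob',proj('side',(.6415,.089,.2)),proj('side',(.6415,.089,.158)));print('brush',proj('side',(.5475,.096,.23)),proj('side',(.5415,.094,.105)))
s=cv2.imread('pics/side0.png');d=s.max(2)[158:192,276:310];print(d[::2,::2])
e1,d1=ray('side',(254.5,165));e2,d2=ray('top',(255.8,227.5))
A=np.c_[d1,-d2];l=np.linalg.lstsq(A,e2-e1,rcond=None)[0];print(e1+l[0]*d1,e2+l[1]*d2)
go((.546,.096,.28))
E
```

```text
knob [291.43147268 165.81204027] [291.54459137 180.52845729]
brush [255.31226966 163.33130672] [255.80723998 208.41045911]
[[204 202 150  67  38  36  39  35  39  38  41  34  36  39  36  42  42]
 [203 195 144  99  64  40  38  35  35  35  37  49  39  36  32  41  48]
 [203 200 184 137 101  65  47  39  38  32  35  40  39  37  38  35  32]
 [203 205 200 184 143 108  71  39  36  34  39  38  38  45  37  36  35]
 [203 204 202 201 191 131  55  29  27  33  37  33  36  35  37  43  39]
 [200 201 204 201 190 100  27  21  18  24  42  48  34  32  41  40  43]
 [203 203 202 202 186  89  20   6  13  27  51  43  42  35  34  35  45]
 [202 201 199 200 186  90   7  12  11  39  85  66  44  35  37  38  38]
 [202 200 200 202 187  92  10   8  13  57 112 103  73  46  37  43  27]
 [203 202 204 205 188  96  15   6  14  83 168 155 110  82  44  41  40]
 [204 204 203 200 189  94  16   0  16  89 186 197 159 113  87  54  44]
 [203 204 202 201 186  97   7  13   4  86 184 199 195 162 116  92  63]
 [201 200 202 200 195 133  41   7  32 119 191 202 204 197 164 128  99]
 [200 201 205 202 203 182 118  47 102 178 202 201 203 204 201 185 135]
 [203 206 204 201 203 193 131  64 117 191 202 206 202 206 204 204 182]
 [203 204 199 203 203 193 134  63 118 189 200 204 202 203 204 204 205]
 [199 197 200 203 200 195 134  61 119 190 201 201 200 207 204 204 202]]
[0.54560448 0.09695708 0.22558802] [0.54791105 0.095969   0.22571591]
pos [0.2817 0.5576 0.2308] F [ 0.3 -0.1  0.6] w 0.0853 ff 0.0 t 0.1
-> (0.546, 0.096, 0.28) [-0.4441 -0.2929 -0.0489]
```

The rows are not in the units I measure in: shifts go in shares of 0.8 m and turns go in shares of 60 degrees. I convert before sending: -0.25 m / 0.8 = -0.3125, -0.2 m / 0.8 = -0.25.

{"fn": "pendant", "kwargs": {
  "rows": "0.085,-0.0625,-0.0375,-0.025,0,0,0;0.085,-0.125,-0.0825,-0.0625,0,0,0;0.085,-0.1875,-0.1238,-0.0625,0,0,0;0.085,-0.25,-0.165,-0.0625,0,0,0;0.085,-0.3125,-0.2063,-0.0625,0,0,0",
  "force": 40
}}

```text
clock: 0.72
position: [0.4313, 0.2958, 0.2814]
tool_rot: [3.141, 0.0, 2.674]
force: [0.5, -0.4, 0.4]
grip_width: 0.0849
finger_force: 0.0
```

{"fn": "pendant", "kwargs": {
  "rows": "0.085,-0.0625,-0.0413,0,0,0,0;0.085,-0.125,-0.0825,0,0,0,0;0.085,-0.1875,-0.1238,0,0,0,0;0.085,-0.2375,-0.1563,0,0,0,0;0.085,-0.2375,-0.1563,0,0,0,0"
}}

```text
clock: 1.35
position: [0.5449, 0.0968, 0.2809]
tool_rot: [-3.14, 0.0, 2.668]
force: [-0.3, 0.2, -0.4]
grip_width: 0.0852
finger_force: 0.0
```

In the tool's units: 0.094 m / 0.8 = 0.1175, 0.08 m / 0.8 = 0.1.

{"fn": "pendant", "kwargs": {
  "rows": "0.085,0,0,0.05,0,0,0;0.085,0,0,0.1,0,0,0;0.085,0,0,0.1175,0,0,0;0.085,0,0,0.1175,0,0,0"
}}

```text
clock: 1.85
position: [0.5436, 0.1009, 0.1872]
tool_rot: [-3.141, -0.001, 2.674]
force: [-0.3, -0.2, 0.4]
grip_width: 0.0846
finger_force: 0.0
```

{"fn": "pendant", "kwargs": {
  "rows": "0.01,0,0,0,0,0,0;0.01,0,0,0,0,0,0;0.01,0,0,0,0,0,0;0.01,0,0,0,0,0,0;0.01,0,0,0,0,0,0",
  "force": 40
}}

```text
clock: 2.48
position: [0.5437, 0.0998, 0.1876]
tool_rot: [-3.141, 0.0, 2.673]
force: [-2.6, -3.8, 7.2]
grip_width: 0.0193
finger_force: 38.6
```

```bash
python3 - <<'E'
from h import *
go()
E
```

```text
pos [0.5437 0.0998 0.1876] F [-2.6 -3.8  7.2] w 0.0193 ff 38.59 t 2.475
```

In the tool's units: -0.14 m / 0.8 = -0.175, -0.11 m / 0.8 = -0.1375.

{"fn": "pendant", "kwargs": {
  "rows": "0.01,0,0,-0.0375,0,0,0;0.01,0,0,-0.0875,0,0,0;0.01,0,0,-0.1375,0,0,0;0.01,0,0,-0.175,0,0,0;0.01,0,0,-0.175,0,0,0"
}}

```text
clock: 3.1
position: [0.5445, 0.1007, 0.3293]
tool_rot: [3.139, 0.002, 2.674]
force: [0.2, 0.0, -2.0]
grip_width: 0.0192
finger_force: 39.0
```

```bash
python3 - <<'E'
from h import *
go((.433,-.3275,.33))
s=bot.grab_frame('side');t=bot.grab_frame('top')
cv2.imwrite('pics/c.png',np.hstack([cv2.resize(s[80:280,160:360],(400,400)),cv2.resize(t[140:340,160:360],(400,400))]))
E
```

```text
pos [0.5445 0.1007 0.3293] F [ 0.2  0.  -2. ] w 0.0192 ff 38.96 t 3.1
-> (0.433, -0.3275, 0.33) [-0.0936 -0.4325 -0.0015]
```

View pics/c.png

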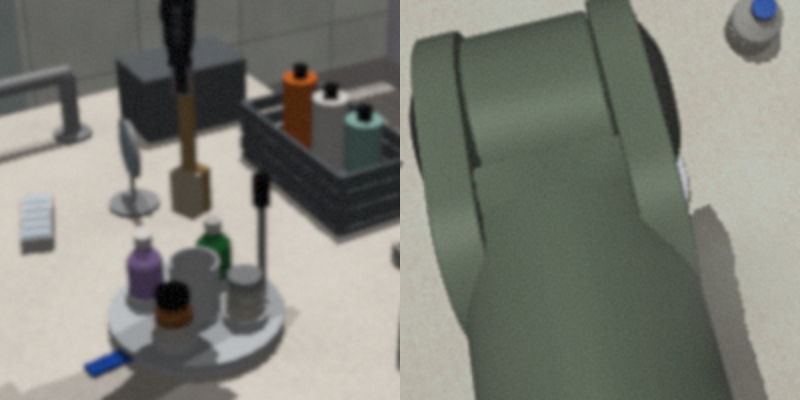

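The brush is held near-vertical, with the head's lower end at side px (255,186), well clear of the cup. All the bottles are still standing.

In the tool's units: -0.27 m / 0.8 = -0.3375, -0.216 m / 0.8 = -0.27.

{"fn": "pendant", "kwargs": {
  "rows": "0.01,-0.015,-0.0675,0,0,0,0;0.01,-0.03,-0.135,0,0,0,0;0.01,-0.045,-0.2025,0,0,0,0;0.01,-0.06,-0.27,0,0,0,0;0.01,-0.075,-0.3375,0,0,0,0"
}}

```text
clock: 3.82
position: [0.4745, -0.1689, 0.3264]
tool_rot: [-3.141, -0.001, 2.674]
force: [1.3, -1.1, -0.7]
grip_width: 0.0192
finger_force: 39.7
```

{"fn": "pendant", "kwargs": {
  "rows": "0.01,-0.015,-0.0675,0,0,0,0;0.01,-0.03,-0.135,0,0,0,0;0.01,-0.0425,-0.2025,0,0,0,0;0.01,-0.0425,-0.2025,0,0,0,0"
}}

```text
clock: 4.32
position: [0.4304, -0.3309, 0.3261]
tool_rot: [-3.14, -0.002, 2.668]
force: [0.7, 1.0, -0.5]
grip_width: 0.0192
finger_force: 40.0
```

```bash
python3 - <<'E'
from h import *
go((.433,-.3275,.33))
s=bot.grab_frame('side')
cv2.imwrite('pics/d.png',cv2.resize(s[200:420,220:440],(600,600)))
print(proj('side',(.433,-.3275,.172)),proj('side',(.433,-.3275,.01)),[proj('side',(.433,-.3275,.01)+.033*np.array([np.cos(.143),np.sin(.143),0])*a+.036*np.array([-np.sin(.143),np.cos(.143),0])*b+[0,0,.085]) for a,b in((1,1),(1,-1))])
E
```

```text
pos [ 0.4304 -0.3309  0.3261] F [ 0.7  1.  -0.5] w 0.0192 ff 39.97 t 4.325
-> (0.433, -0.3275, 0.33) [-0.0007  0.0042 -0.0039]
[306.44083485 311.26116968] [305.13581499 370.05255545] [array([307.32911111, 321.42272224]), array([332.49405221, 344.22677883])]
```

View pics/d.png

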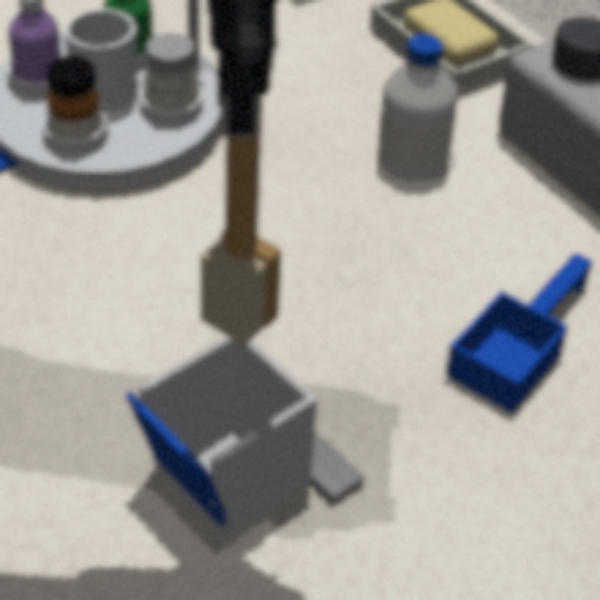

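The brush hangs over the bin. The head's near corner is at crop (240,342) and the bin's back corners are at (238,340) and (313,402), so it is aligned and I can lower it.

In the tool's units: 0.155 m / 0.8 = 0.1938, 0.003 m / 0.8 = 0.0038.

{"fn": "pendant", "kwargs": {
  "rows": "0.01,0,0.0038,0.05,0,0,0;0.01,0,0.0038,0.1,0,0,0;0.01,0,0.0038,0.15,0,0,0;0.01,0,0.0038,0.1813,0,0,0;0.01,0,0.0038,0.1938,0,0,0"
}}

```text
clock: 5.0
position: [0.434, -0.3232, 0.1706]
tool_rot: [3.141, -0.003, 2.675]
force: [0.8, -0.6, -0.8]
grip_width: 0.0191
finger_force: 39.9
```

{"fn": "pendant", "kwargs": {
  "rows": "0.01,0,0,0,0,0,0;0.01,0,0,0,0,0,0"
}}

```text
clock: 5.25
position: [0.4347, -0.3248, 0.1732]
tool_rot: [3.142, 0.001, 2.674]
force: [0.6, 0.9, -0.8]
grip_width: 0.0188
finger_force: 39.9
```

```bash
python3 - <<'E'
from h import *
go()
E
```

```text
pos [ 0.4347 -0.3248  0.1732] F [ 0.6  0.9 -0.8] w 0.0188 ff 39.91 t 5.25
```

In the tool's units: 0.003 m / 0.8 = 0.0038.

{"fn": "pendant", "kwargs": {
  "rows": "0.01,0,0,0.0038,0,0,0;0.01,0,0,0.0038,0,0,0"
}}

```text
clock: 5.5
position: [0.4343, -0.3247, 0.1695]
tool_rot: [3.142, 0.0, 2.674]
force: [0.7, -0.3, -2.2]
grip_width: 0.0187
finger_force: 39.9
```

{"fn": "pendant", "kwargs": {
  "rows": "0.05,0,0,0,0,0,0;0.085,0,0,0,0,0,0;0.085,0,0,0,0,0,0;0.085,0,0,0,0,0,0;0.085,0,0,0,0,0,0"
}}

```text
clock: 6.12
position: [0.4342, -0.3247, 0.1693]
tool_rot: [-3.142, 0.0, 2.674]
force: [-0.6, -0.4, -0.1]
grip_width: 0.0851
finger_force: 0.0
```

```bash
python3 - <<'E'
from h import *
s=bot.grab_frame('side')
cv2.imwrite('pics/e.png',cv2.resize(s[200:420,220:440],(500,500)))
go((.434,-.3248,.3))
E
```

```text
pos [ 0.4342 -0.3247  0.1693] F [ 0.2 -0.6  0.5] w 0.0848 ff 0.0 t 6.175
-> (0.434, -0.3248, 0.3) [ 1.000e-04 -2.000e-04 -1.307e-01]
```

View pics/e.png

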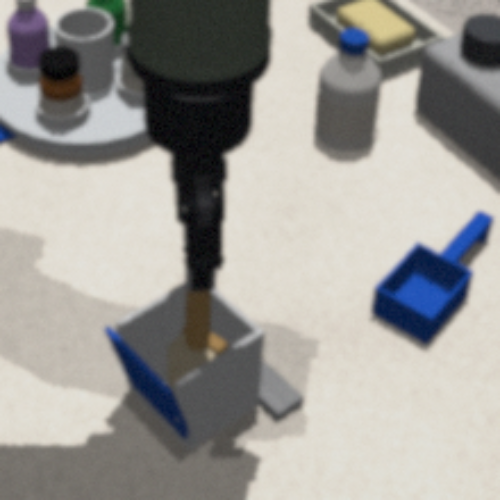

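The brush stands upright in the bin, with its handle at crop (198,320), and the fingers are open. Next I go to the knob.

In the tool's units: -0.13 m / 0.8 = -0.1625, 0.09 m / 0.8 = 0.1125.

{"fn": "pendant", "kwargs": {
  "rows": "0.085,0,0,-0.0375,0,0,0;0.085,0,0,-0.1,0,0,0;0.085,0,0,-0.1625,0,0,0;0.085,0,0.0375,-0.1625,0,0,0;0.085,0,0.1125,-0.1625,0,0,0"
}}

```text
clock: 6.8
position: [0.4746, -0.2451, 0.3]
tool_rot: [-3.141, 0.002, 2.67]
force: [1.2, 0.4, -0.0]
grip_width: 0.0852
finger_force: 0.0
```

{"fn": "pendant", "kwargs": {
  "rows": "0.085,0,0.075,0,0,0,0;0.085,0,0.15,0,0,0,0;0.085,0,0.225,0,0,0,0;0.085,0,0.3,0,0,0,0;0.085,0,0.375,0,0,0,0"
}}

```text
clock: 7.42
position: [0.6107, 0.0252, 0.2994]
tool_rot: [3.141, 0.0, 2.674]
force: [1.3, -1.2, 0.5]
grip_width: 0.085
finger_force: 0.0
```

{"fn": "pendant", "kwargs": {
  "rows": "0.085,0,0.0625,0,0,0,0;0.085,0,0.0925,0,0,0,0;0.085,0,0.0925,0,0,0,0;0.085,0,0.0925,0,0,0,0"
}}

```text
clock: 7.92
position: [0.6432, 0.0883, 0.2993]
tool_rot: [-3.141, 0.0, 2.673]
force: [0.3, -0.2, -0.0]
grip_width: 0.0851
finger_force: 0.0
```

```bash
python3 - <<'E'
from h import *
go((.6415,.089,.163))
s=bot.grab_frame('side')
cv2.imwrite('pics/f.png',np.hstack([cv2.resize(s[90:290,180:380],(400,400)),cv2.resize(s[220:420,220:420],(400,400))]))
E
```

```text
pos [0.6432 0.0883 0.2993] F [ 0.3 -0.2 -0. ] w 0.0851 ff 0.0 t 7.925
-> (0.6415, 0.089, 0.163) [ 1.800e-03 -1.000e-04  1.363e-01]
```

View pics/f.png

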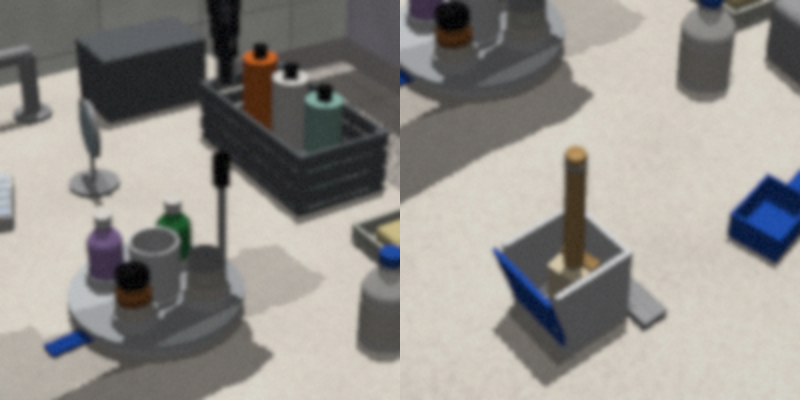

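The brush stands in the bin with its handle top at crop (575,153), and the carousel is undisturbed with the knob at (221,165). I lower onto the knob and grip it.

In the tool's units: 0.136 m / 0.8 = 0.17, 0.125 m / 0.8 = 0.1563.

{"fn": "pendant", "kwargs": {
  "rows": "0.085,0.0025,0,0.05,0,0,0;0.085,0.0025,0,0.1125,0,0,0;0.085,0.0025,0,0.1563,0,0,0;0.085,0.0025,0,0.17,0,0,0;0.085,0.0025,0,0.17,0,0,0"
}}

```text
clock: 8.6
position: [0.6419, 0.0897, 0.1639]
tool_rot: [-3.142, 0.0, 2.673]
force: [-0.5, 0.5, 0.1]
grip_width: 0.0847
finger_force: 0.0
```

{"fn": "pendant", "kwargs": {
  "rows": "0.015,0,0,0,0,0,0;0.015,0,0,0,0,0,0;0.015,0,0,0,0,0,0;0.015,0,0,0,0,0,0;0.015,0,0,0,0,0,0",
  "force": 30
}}

```text
clock: 9.22
position: [0.6419, 0.0904, 0.1638]
tool_rot: [3.141, 0.0, 2.674]
force: [-2.1, 0.0, 6.9]
grip_width: 0.023
finger_force: 29.9
```

```bash
python3 - <<'E'
from h import *
c=np.array([.542,.094])
go(*[(*(c+.0965*np.array([np.cos(a),np.sin(a)])),.163) for a in np.radians([-3,2,8,15,22,29,36,43,49,52.1])])
E
```

```text
pos [0.6419 0.0904 0.1638] F [-2.1  0.   6.9] w 0.023 ff 29.93 t 9.225
-> (np.float64(0.6383677501038164), np.float64(0.08894958022255592), 0.163) [ 0.0025 -0.0029  0.0008]
-> (np.float64(0.6384412148073428), np.float64(0.09736780143179134), 0.163) [0.0062 0.0046 0.0008]
-> (np.float64(0.6375608686335615), np.float64(0.10743020424264632), 0.163) [0.0115 0.0132 0.0008]
-> (np.float64(0.6352118422368951), np.float64(0.11897603785239325), 0.163) [0.0188 0.0225 0.0008]
-> (np.float64(0.631473241965695), np.float64(0.13014953626463552), 0.163) [0.0272 0.0308 0.0008]
-> (np.float64(0.6264008017389517), np.float64(0.14078412835377152), 0.163) [0.0365 0.038  0.0008]
-> (np.float64(0.6200701399571824), np.float64(0.15072127684622366), 0.163) [0.0467 0.044  0.0008]
-> (np.float64(0.61257563220625), np.float64(0.1598128417460311), 0.163) [0.0574 0.0487 0.0008]
-> (np.float64(0.605309696297584), np.float64(0.1668294744914975), 0.163) [0.0671 0.0517 0.0008]
-> (np.float64(0.6012785218095481), np.float64(0.17014661418654764), 0.163) [0.0722 0.0529 0.0008]
```

In the tool's units: 0.031 m / 0.8 = 0.0388, 0.023 m / 0.8 = 0.0288.

{"fn": "pendant", "kwargs": {
  "rows": "0.015,0.0038,0.0075,0,0,0,0;0.015,0.01,0.0175,0,0,0,0;0.015,0.0188,0.0288,0,0,0,0;0.015,0.0288,0.0388,0,0,0,0;0.015,0.0288,0.0388,0,0,0,0"
}}

```text
clock: 9.85
position: [0.6346, 0.1291, 0.1638]
tool_rot: [-3.141, -0.001, 2.675]
force: [-4.3, -2.4, 8.2]
grip_width: 0.023
finger_force: 30.4
```

```bash
python3 - <<'E'
from h import *
c=np.array([.5445,.094])
go(*[(*(c+.0965*np.array([np.cos(a),np.sin(a)])),.1637) for a in np.radians([20,22,29,36,43,49,52.1])])
E
```

```text
pos [0.6346 0.1291 0.1638] F [-4.3 -2.4  8.2] w 0.023 ff 30.39 t 9.85
-> (np.float64(0.6351803379058402), np.float64(0.12700494383092703), 0.1637) [-0.0015 -0.0016  0.0001]
-> (np.float64(0.6339732419656949), np.float64(0.13014953626463552), 0.1637) [0.001  0.0007 0.0001]
-> (np.float64(0.6289008017389517), np.float64(0.14078412835377152), 0.1637) [0.0103 0.0079 0.0001]
-> (np.float64(0.6225701399571824), np.float64(0.15072127684622366), 0.1637) [0.0204 0.0139 0.0001]
-> (np.float64(0.61507563220625), np.float64(0.1598128417460311), 0.1637) [0.0312 0.0186 0.0001]
-> (np.float64(0.607809696297584), np.float64(0.1668294744914975), 0.1637) [0.0409 0.0216 0.0001]
-> (np.float64(0.603778521809548), np.float64(0.17014661418654764), 0.1637) [0.046  0.0228 0.0001]
```

In the tool's units: 0.046 m / 0.8 = 0.0575, 0.041 m / 0.8 = 0.0513.

{"fn": "pendant", "kwargs": {
  "rows": "0.015,0.0125,0.01,0,0,0,0;0.015,0.025,0.0175,0,0,0,0;0.015,0.0388,0.0238,0,0,0,0;0.015,0.0513,0.0269,0,0,0,0;0.015,0.0575,0.0288,0,0,0,0"
}}

```text
clock: 10.48
position: [0.6037, 0.1687, 0.1637]
tool_rot: [-3.14, -0.0, 2.673]
force: [-5.8, -9.5, 12.0]
grip_width: 0.0234
finger_force: 30.6
```

{"fn": "pendant", "kwargs": {
  "rows": "0.015,0,0,0,0,0,0;0.015,0,0,0,0,0,0;0.015,0,0,0,0,0,0"
}}

```text
clock: 10.85
position: [0.6042, 0.1684, 0.1638]
tool_rot: [-3.14, 0.0, 2.673]
force: [-4.8, -7.7, 10.4]
grip_width: 0.0233
finger_force: 30.7
```

```bash
python3 - <<'E'
from h import *
go((.5445,.094,.16))
s=bot.grab_frame('side');t=bot.grab_frame('top')
cv2.imwrite('pics/g.png',np.hstack([cv2.resize(s[140:290,180:330],(400,400),interpolation=2),cv2.resize(t[170:320,180:330],(400,400),interpolation=2)]))
ax=np.array([.5435,.094]);u=np.array([-np.cos(.124),-np.sin(.124)]);L=ax+.068*u
for z in(.028,.128):print(z,proj('side',(*L,z)),proj('top',(*L,z)))
E
```

```text
pos [0.6042 0.1684 0.1638] F [-4.8 -7.7 10.4] w 0.0233 ff 30.66 t 10.85
-> (0.5445, 0.094, 0.16) [ 0.0196 -0.0933  0.0039]
0.028 [235.43955223 242.72358935] [262.68626689 261.30372936]
0.128 [232.56504394 209.80379953] [261.6950953  261.77427352]
```

View pics/g.png

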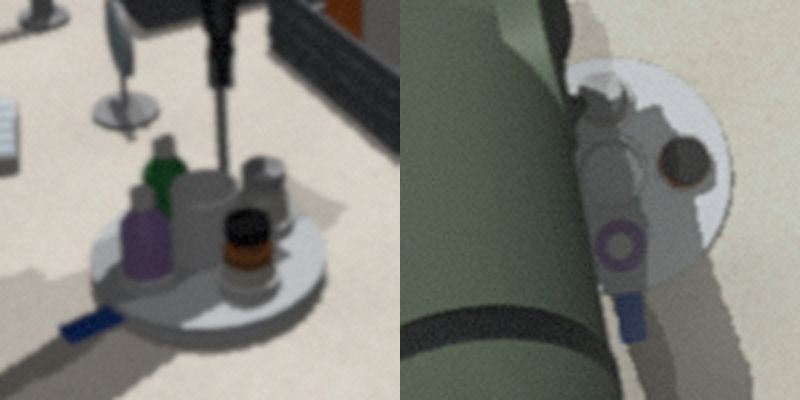

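The lilac cap is at top px (262.9,261.5) and the aligned target is (261.7,261.8), about 3 mm off the front line. All the bottles are standing and the knob is gripped at 30 N, so I hand in.

```bash
python3 -c "
from workcell import bot
o=bot.observe();print(o['finger_force'],abs(o['qd']).max());print(bot.job_done())"
```

```text
30.656612813472748 0.0019771353272692678
the job is handed in; nothing more can be done
None
```

The job is handed in at about 11 s: the brush stands released in the bin, and the lilac bottle is about 3 mm off the front line (14 mm allowed) with the knob still gripped at about 30 N; no verdict was returned.

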